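Push a battery cell through the swelling gauge

ROBOT

A 6-joint arm with a two-finger parallel gripper is mounted at the origin on a cart in front of the work surface, level with it; the furniture and walls round the work are solid. World frame = base frame: x ahead of the robot, y to its left, z up, the work surface at z = 0. Lengths are in m, angles in rad, forces in N, time in s.
With the tool pointing down it reaches from about 0.3 to 0.85 m from the base axis. Payload 4.2 kg.
Tool frame: the origin (TCP) lies at the very end of the fingers, on their centre line; the grasp point (between the pads) lies env.pinch_z behind it (env.pinch_z is the distance from the TCP to the grasp point, in m); y points along the fingers, z is the direction in which the jaws open and shut, and the axes are right-handed (so a half turn about y gives the same grasp; the last joint's range is limited). The gripper opens to 91 mm and grips with 3 to 60 N. Pads are 32 mm wide; open, the fingers measure 118 mm over their backs; the gripper's body (76 mm by 178 mm) begins 60 mm behind the grasp point.
Start: joints at [-1.192, 0.32, 1.565, -0, 1.257, -0.02], TCP at [0.223, -0.53, 0.214] pointing down, gripper open.
Joint ranges: [-3.11, 3.11], [-0.84, 2.01], [0.21, 2.61], [-1.34, 4.49], [0.05, 2.63], [-2.56, 2.56]. Speed limits (rad/s): [2.57, 2.57, 3.14, 3.14, 3.14, 3.14].

INTERFACE

Orientations are given as a 3x3 rotation matrix whose columns are the frame's x, y, z axes.
In Python, from bench import env, imaging, close_job gives the robot as it stands.
- The arm moves only by the tool servo_tool, never from a script. Its argument "moves" is a list of rows, each a list of 3 entries, a list of its own where there are three numbers: the shift along the tool's x, y, z in cm, then the turn, a rotation vector about the tool's x, y, z in degrees, then the closure, from -1 (fully open) to 1 (shut), so that 0 is half open. A call has 1 to 20 rows; each row is the pose to reach, as a shift and turn from the pose commanded when the call began, along the tool's axes at that moment; what a row does not reach only later rows make up. A row lasts 1/12 s, in which the tool goes at most 41.7 mm and 7.16 degrees, less where a joint would pass 70% of its speed; a pose out of reach is approached as far as the arm can. A call with a gripper value outside its range is refused whole. The fingers move at their own pace and stop on an object; "squeeze" is the grip in N (left out, the last holds). Time passes only in rows, so rows that repeat a pose let the fingers close. It gives the time, the measured TCP pose, the force and the opening at its end, in the units of the state.
- env.state(): the state, without advancing time (a new reading comes with each control period).
- imaging.get_image(name): name is "side" or "top"; returns the picture (400x640x3 uint8, red, green, blue); there is no depth.
- imaging.calibration(name): a dict with "fx", "fy", "cx", "cy" (pixels), "rvec" (rotation vector, rad) and "tvec" (3), from world to camera coordinates, as OpenCV has them. Camera axes: x right, y down, z forward; pixel columns grow to the right and rows downward; lengths in m; the calibration is good to about 2 mm. A picture is of the moment at which its call begins. calibration takes no time and is no camera call.
- close_job(): hands the job in, once; it reports no verdict.
The state is a dict: "time": time; "q": joint angles; "joint_vel": joint speeds; "joint_torque": joint torques, N m; "tool_pos": TCP position; "orientation": TCP orientation; "ft_force": force on the tool from outside, world axes, zero at the start; "ft_torque": the same for the moment, N m; "width": finger opening in m.
Only numpy, scipy, OpenCV 4.12 (cv2) and the standard library are available. Lean on these libraries where they do the work, as an engineer would, in place of code of your own. Each camera call takes 0.05 s, during which the arm holds its last target. There are 200 camera calls.

TASK

Check the single battery cell that lies in front of the steel gauge (not those in the tray) for swelling: push it flat along the worktop through the narrow gap between the two blocks of the gauge, entering at the flared side, and on until it is right through and its leading end lies square against the stop plate behind the gap. Only push it with the fingers, never pinch, lift or tip it, leave the other things on the worktop where they are, and finish with the hand clear of everything.

Things in the scene. Friction and masses are not known exactly. Their poses are not given: they have to be found in the camera images.
- cell: Loose battery cell: flat aluminium block 100 x 60 x 27 mm, 0.25 to 0.5 kg, grey label on top, flush terminal pads on one end; lies before the gauge's flared side, off its centre line, turned up to 0.7 rad from it, 125 mm or more from the gap's middle. Origin: centre of its underside; x along its length to the terminal end, y across, z up. Slides with 1 to 5 N of friction.
- gauge: Bolted steel gauge (sizes in mm). Origin on the worktop, mid-gap; x: the way the cell goes through, y across, z up. Two blocks 34 high (x -15 to 15, y 32.5 to 58.5 either side, 8 high flanges to 83) leave a gap 65 wide; 34 high cheeks flare it to 88 wide at x = -35. Bare worktop in between.
- gauge_stop (a point): Middle of the foot of the stop plate's face, on the worktop, 125 mm ahead of the gauge's origin along its x. The plate is 80 mm wide (along y), 30 mm high, square to x. When home, the cell's origin is 50 mm before this point, its trailing end 10 mm past the blocks. A strap 8 mm high joins plate and block at gauge y 61 to 83 mm.
- nozzle: Bystander: copper welding nozzle standing upright, 26 mm diameter x 32 high, beside the gauge on its -y side. Origin at the centre of its underside.
- lens_case: Bystander: round white lens case, 47 mm diameter x 17 high, beside the gauge on its +y side. Origin at the centre of its underside.
- driver: Bystander: screwdriver with a yellow handle, 173 x 27 x 26 mm, lying near the robot to the left. Origin at the middle of its underside, x along it to the tip.
- pliers: Bystander: needle-nose pliers with red handles, 153 x 50 x 13 mm, lying to the right of the cell. Origin at the middle of its underside, x along it.
- marker: Bystander: black marker pen, 128 x 15 x 15 mm, lying beyond the gauge and the cell. Origin at the middle of its underside, x along it.
Not all that is in view belongs to the job. Of the things shaped like the cell, the aluminium one is meant.

How it is judged:
By the outcome, as a careful person would: the job done as asked, in the order asked, and still so for the second after the job is handed in, with the robot touching nothing.
It also fails if it takes over 54 s, if anything falls off the work surface, if the arm or the gripper's body presses on something with over 40 N, if the wrist force passes 120 N, or if a joint passes its speed limit or range.

## Working session

There is one attempt and no reset: what is moved stays moved. The work goes in short steps, Python scripts to look and compute and a tool call to move; the robot and the scene stay as the last step left them, time stands still between calls to the robot, and variables do not carry over. Pictures are saved under pics/ and viewed, about 8 in all and at most 12, crops included, and the job is handed in when it is done.

Besides the shell and the picture viewer there is one more tool, called after "Call:" as a command line: name --argument value ..., lists and objects as JSON in quotes. servo_tool: Moves the arm, as the interface text tells. Its arguments: {"type":"object","properties":{"moves":{"type":"array","items":{"type":"array"}},"squeeze":{"type":"number"}},"required":["moves"]}

```bash
mkdir -p pics; ls
python3 - <<'E'
from bench import env, imaging
import cv2, numpy as np
for n in("top","side"):
    im=imaging.get_image(n); cv2.imwrite(f"pics/{n}0.png",im[:,:,::-1]); c=imaging.calibration(n);print(n,c)
s=env.state();print(s['time'],s['tool_pos'],np.round(s['orientation'],3),s['width'],env.pinch_z)
E
```

```text
pics
top {'fx': 384.7619931399835, 'fy': 384.7619931399835, 'cx': 325.95516302785916, 'cy': 207.35669980711603, 'rvec': array([ 2.13254265, -2.09867774,  0.18647823]), 'tvec': array([-0.08368962,  0.56070144,  1.30075006])}
side {'fx': 496.7268783824322, 'fy': 496.7268783824322, 'cx': 318.7364992931281, 'cy': 204.5476203387847, 'rvec': array([ 0.27126086, -2.5446537 ,  1.59245106]), 'tvec': array([0.498518  , 0.14056562, 1.30215874])}
0.1 [ 0.22312635 -0.52945743  0.21321226] [[-0.922 -0.001  0.388]
 [-0.388  0.001 -0.922]
 [-0.    -1.    -0.002]] 0.0915895923711789 0.0188
```

View pics/top0.png

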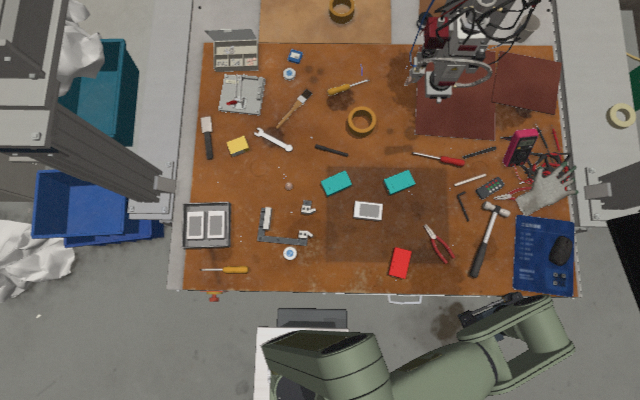

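View pics/side0.png

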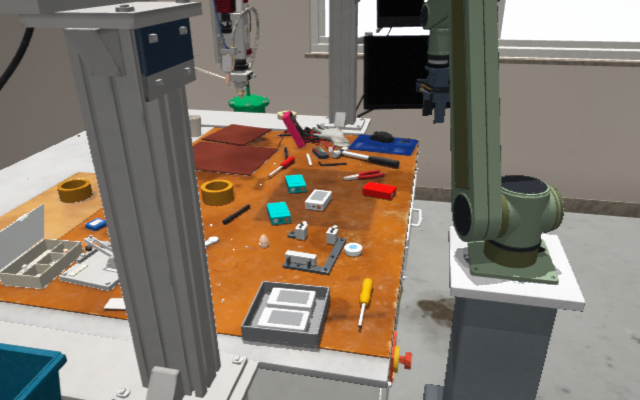

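The top view shows the cell at (368,211) and the gauge around (262..310, 205..245), with its opening toward the cell (image right). Next I'll enlarge both views.

```bash
cat > h.py <<'E'
import numpy as np, cv2
from bench import env, imaging
def cam(n):
    c=imaging.calibration(n); R=cv2.Rodrigues(np.array(c['rvec']))[0]
    K=np.array([[c['fx'],0,c['cx']],[0,c['fy'],c['cy']],[0,0,1.]]); return K,R,np.array(c['tvec']).ravel()
def ray(n,uv,z):
    K,R,t=cam(n); uv=np.atleast_2d(np.array(uv,float))
    d=(R.T@np.linalg.inv(K)@np.c_[uv,np.ones(len(uv))].T).T; o=-R.T@t
    return o+d*((z-o[2])/d[:,2])[:,None]
def proj(n,P):
    K,R,t=cam(n); return cv2.projectPoints(np.atleast_2d(np.array(P,float)),R,t,K,None)[0][:,0]
def crop(im,x0,y0,w,h,s): return cv2.resize(im[y0:y0+h,x0:x0+w],None,fx=s,fy=s,interpolation=cv2.INTER_CUBIC)
E
python3 - <<'E'
from h import *
a=crop(cv2.imread('pics/top0.png'),250,190,144,64,5.5)
b=crop(cv2.imread('pics/side0.png'),255,180,120,100,3)
cv2.imwrite('pics/c1.png',a)
cv2.imwrite('pics/c2.png',crop(cv2.imread('pics/side0.png'),255,180,110,100,6))
print(a.shape, ray('top',[[368,211]],.027), ray('top',[[285,225]],0))
E
```

```text
(352, 792, 3) [[ 0.55588972 -0.22483323  0.027     ]] [[0.50468068 0.07368564 0.        ]]
```

View pics/c1.png

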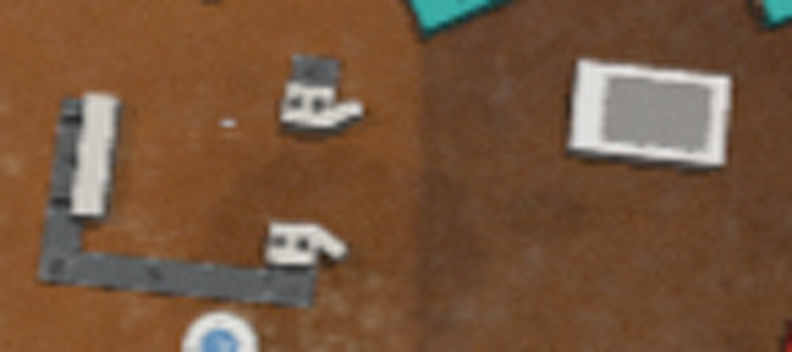

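View pics/c2.png

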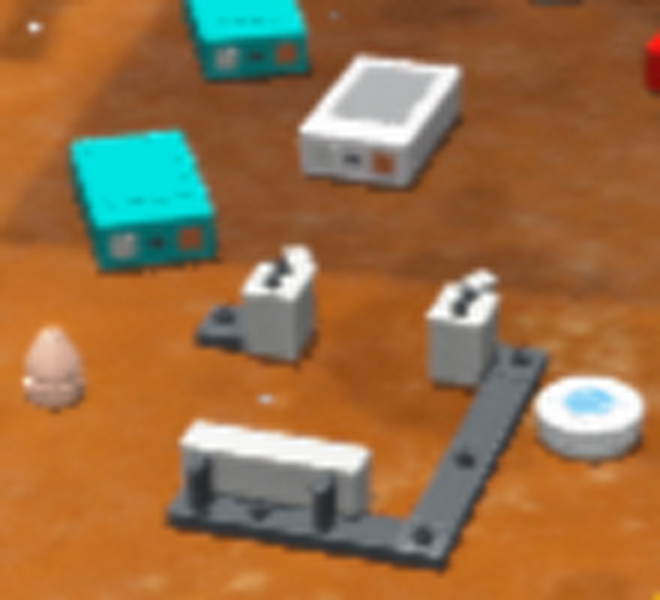

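c1 shows the cell top at about (577,60) to (725,166) crop px. The gauge strap is at the bottom, gauge x points image-left, and the stop plate sits at about (95,155). c2 shows the terminals facing the gauge, and the inner feet of the blocks at about (297,362) and (430,372). I'll raycast these points and fit a rigid pose.

```bash
cat > m.py <<'E'
from h import *
def T(p): return [((x+.5)/5.5-.5+250,(y+.5)/5.5-.5+190) for x,y in p]
def S(p): return [((x+.5)/6-.5+255,(y+.5)/6-.5+180) for x,y in p]
def rigid(g,w):
    g=np.array(g);w=np.array(w);a=g-g.mean(0);b=w-w.mean(0)
    th=np.arctan2((a[:,0]*b[:,1]-a[:,1]*b[:,0]).sum(),(a*b).sum())
    R=np.array([[np.cos(th),-np.sin(th)],[np.sin(th),np.cos(th)]]);t=w.mean(0)-R@g.mean(0)
    return th,t,1e3*(w-(g@R.T+t))
E
python3 - <<'E'
from m import *
for n in('top','side'):
    K,R,t=cam(n);print(n,'centre',-R.T@t)
gt=[(-15,-83),(15,-83),(-15,83)]
wt=ray('top',T([(340,60),(293,57),(310,305)]),.008)[:,:2]
gs=[(15,-32.5),(15,32.5),(15,58.5)]
ws=ray('side',S([(296,362),(430,372),(478,385)]),0)[:,:2]
gs2=[(15,32.5),(15,-32.5),(15,-58.5)]
ws2=ray('side',S([(428,318),(302,302),(244,293)]),.034)[:,:2]
for g,w in((gt,wt),(gs,ws),(gs2,ws2),(gt+gs+gs2,np.r_[wt,ws,ws2])):
    th,t,r=rigid(np.array(g)/1e3,w);print(th,t);print(r.round(1))
pc=[(50,-30),(50,30),(-50,30),(-50,-30)]
# terminal end faces gauge: image left; cell y = image bottom (+90 from +y world is -x)
w=ray('top',T([(577,60),(569,153),(725,166),(731,74)]),.027)[:,:2]
print('celltop',rigid(np.array(pc)/1e3,w))
w=ray('side',S([(302,131),(407,155),(461,65),(362,56)]),.027)[:,:2]
print('cellside',rigid(np.array(pc)/1e3,w))
E
```

```text
top centre [ 0.30703195 -0.09537752  1.38201855]
side centre [0.23513981 1.19083262 0.70037363]
1.4822713177806577 [0.51440583 0.00256655]
[[-0.5 -0.8]
 [-1.6  0.6]
 [ 2.1  0.1]]
1.543731200303645 [ 0.51936237 -0.0021334 ]
[[-1.4  1.2]
 [-0.2 -3.9]
 [ 1.6  2.7]]
1.5000306213671488 [0.51531289 0.0021855 ]
[[ 2.  -0.3]
 [-2.4  0.8]
 [ 0.4 -0.5]]
1.5048613169966105 [5.16122835e-01 3.91775059e-04]
[[-2.7 -0.4]
 [-3.1  0.9]
 [ 0.1  4.2]
 [ 1.3 -0.1]
 [ 2.4 -7.6]
 [ 4.1 -2. ]
 [ 1.2  1.6]
 [-3.1  2.5]
 [-0.3  1. ]]
celltop (np.float64(1.496108522649298), array([ 0.55898862, -0.22431257]), array([[ 0.90625925,  0.19536321],
       [-0.93818714,  0.70236501],
       [-0.4696517 , -0.43185034],
       [ 0.5015796 , -0.46587788]]))
cellside (np.float64(1.4812806295454286), array([ 0.56131446, -0.22317328]), array([[-0.62528827, -1.718222  ],
       [-1.14075772, 10.4326532 ],
       [ 2.63679598, -6.3199065 ],
       [-0.87075   , -2.39452469]]))
```

Run:
```python
from m import *
w=ray('top',T([(40,281),(310,305)]),.008)[:,:2]; d=w[0]-w[1];print('strap outer',w,np.arctan2(d[1],d[0]),np.linalg.norm(d))
w=ray('top',T([(82,255),(265,268)]),.008)[:,:2]; d=w[0]-w[1];print('strap inner',np.arctan2(d[1],d[0]))
w=ray('top',T([(120,97),(106,217)]),.015)[:,:2]; d=w[1]-w[0];print('plate',w,np.arctan2(d[1],d[0])+np.pi/2,np.linalg.norm(d))
th=1.487;o=np.array([.5155,.002]);R=np.array([[np.cos(th),-np.sin(th)],[np.sin(th),np.cos(th)]])
def draw(im,n,f,x0,y0,s,pts,z,col,R=R,o=o):
    P=np.c_[(np.array(pts)/1e3)@R.T+o,np.full(len(pts),z)]
    q=((proj(n,P)-[x0,y0]+.5)*s-.5).round().astype(int)
    cv2.polylines(im,[q],True,col,1)
outs=[]
for n,x0,y0,w,h,s in(('top',250,190,144,64,5.5),('side',255,180,110,70,6)):
    im=crop(cv2.imread(f'pics/{n}0.png'),x0,y0,w,h,s)
    for sg in(1,-1):
        bl=[(-15,sg*32.5),(15,sg*32.5),(15,sg*58.5),(-15,sg*58.5)]
        draw(im,n,0,x0,y0,s,bl,.034,(0,0,255)); 
        if n=='side': draw(im,n,0,x0,y0,s,bl,0,(255,0,255))
        draw(im,n,0,x0,y0,s,[(-15,sg*58.5),(15,sg*58.5),(15,sg*83),(-15,sg*83)],.008,(0,255,0))
        draw(im,n,0,x0,y0,s,[(-15,sg*32.5),(-35,sg*44)],.034,(0,255,255))
    for z,c in((0,(255,0,0)),(.03,(255,255,0))): draw(im,n,0,x0,y0,s,[(125,-40),(125,40)],z,c)
    tc=1.493;Rc=np.array([[np.cos(tc),-np.sin(tc)],[np.sin(tc),np.cos(tc)]])
    draw(im,n,0,x0,y0,s,[(50,-30),(50,30),(-50,30),(-50,-30)],.027,(0,0,255),Rc,np.array([.559,-.224]))
    outs.append(im[:, :660])
    if n=='top': outs[0]=im
cv2.imwrite('pics/c3.png',outs[0]);cv2.imwrite('pics/c4.png',outs[1])
```

```text
strap outer [[ 0.44526034  0.17159002]
 [ 0.43245473 -0.0049262 ]] 1.498376804471529 0.1769801127042011
strap inner 1.515653239927348
plate [[0.56677181 0.1236004 ]
 [0.48700732 0.12924223]] 4.641775402505507 0.07996376953592096
```

View pics/c3.png

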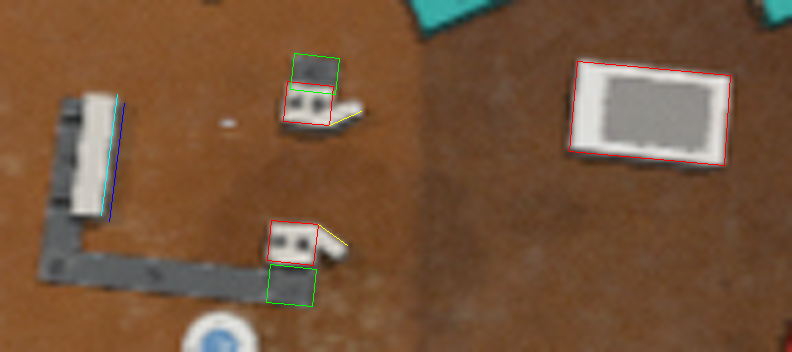

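The overlay matches well to about 1 mm. The gauge is at (0.515, 0.002) with yaw about 1.49. The cell is parallel to it, offset about -62 mm in gauge y, with its centre at gauge x about -222 mm.

Plan:
- **Push A:** sideways by 62 mm, with jaws along the cell's length.
- **Push B:** along gauge x, on the cell's end.

First I'll move above the far side of the cell.

Call:
servo_tool --moves '[[[-48.7, 11, -12.1], [0, 27.4, 0], 0.5], [[-48.7, 11, -12.1], [0, 27.4, 0], 0.5], [[-48.7, 11, -12.1], [0, 27.4, 0], 0.5], [[-48.7, 11, -12.1], [0, 27.4, 0], 0.5], [[-48.7, 11, -12.1], [0, 27.4, 0], 0.5], [[-48.7, 11, -12.1], [0, 27.4, 0], 0.5], [[-48.7, 11, -12.1], [0, 27.4, 0], 0.5], [[-48.7, 11, -12.1], [0, 27.4, 0], 0.5], [[-48.7, 11, -12.1], [0, 27.4, 0], 0.5], [[-48.7, 11, -12.1], [0, 27.4, 0], 0.5], [[-48.7, 11, -12.1], [0, 27.4, 0], 0.5], [[-48.7, 11, -12.1], [0, 27.4, 0], 0.5], [[-48.7, 11, -12.1], [0, 27.4, 0], 0.5], [[-48.7, 11, -12.1], [0, 27.4, 0], 0.5], [[-48.7, 11, -12.1], [0, 27.4, 0], 0.5], [[-48.7, 11, -12.1], [0, 27.4, 0], 0.5], [[-48.7, 11, -12.1], [0, 27.4, 0], 0.5], [[-48.7, 11, -12.1], [0, 27.4, 0], 0.5]]'

```text
time: 1.6
tool_pos: [0.6242, -0.2305, 0.1045]
orientation: [[-0.997, 0.0, -0.081], [0.081, -0.0, -0.997], [-0.0, -1.0, 0.0]]
ft_force: [-1.3, 0.5, -0.3]
width: 0.0225
```

Call:
servo_tool --moves '[[[0, 3, 0], [0, 0, 0], 0.5], [[0, 6, 0], [0, 0, 0], 0.5], [[0, 8, 0], [0, 0, 0], 0.5], [[0, 9, 0], [0, 0, 0], 0.5], [[0, 9.8, 0], [0, 0, 0], 0.5], [[0, 9.8, 0], [0, 0, 0], 0.5]]'

```text
time: 2.1
tool_pos: [0.6243, -0.2297, 0.0051]
orientation: [[-0.997, -0.001, -0.08], [0.08, 0.0, -0.997], [0.002, -1.0, -0.0]]
ft_force: [0.4, -0.1, 0.4]
width: 0.0229
```

Call:
servo_tool --moves '[[[0.5, 0, 0], [0, 0, 0], 0.5], [[1, 0, 0], [0, 0, 0], 0.5], [[1.5, 0, 0], [0, 0, 0], 0.5], [[2, 0, 0], [0, 0, 0], 0.5], [[2.5, 0, 0], [0, 0, 0], 0.5], [[3, 0, 0], [0, 0, 0], 0.5], [[3.5, 0, 0], [0, 0, 0], 0.5], [[4, 0, 0], [0, 0, 0], 0.5], [[4.5, 0, 0], [0, 0, 0], 0.5], [[5, 0, 0], [0, 0, 0], 0.5], [[5.5, 0, 0], [0, 0, 0], 0.5], [[6, 0, 0], [0, 0, 0], 0.5], [[6.4, 0, 0], [0, 0, 0], 0.5], [[6.8, 0, 0], [0, 0, 0], 0.5], [[7.1, 0, 0], [0, 0, 0], 0.5], [[7.4, 0, 0], [0, 0, 0], 0.5], [[7.7, 0, 0], [0, 0, 0], 0.5], [[7.9, 0, 0], [0, 0, 0], 0.5], [[8, 0, 0], [0, 0, 0], 0.5], [[8, 0, 0], [0, 0, 0], 0.5]]'

```text
time: 3.77
tool_pos: [0.5447, -0.2228, 0.0058]
orientation: [[-0.997, -0.001, -0.079], [0.079, 0.0, -0.997], [0.001, -1.0, -0.0]]
ft_force: [2.5, 0.1, 2.1]
width: 0.0226
```

Call:
servo_tool --moves '[[[-1, 0, 0], [0, 0, 0], 0.5], [[-2, 0, 0], [0, 0, 0], 0.5], [[-2, -4, 0], [0, 0, 0], 0.5], [[-2, -8, 0], [0, 0, 0], 0.5], [[0, -10, 9.1], [0, -90, 0], 0.5], [[4.8, -10, 9.1], [0, -90, 0], 0.5], [[4.8, -10, 9.1], [0, -90, 0], 0.5], [[4.8, -10, 9.1], [0, -90, 0], 0.5], [[4.8, -10, 9.1], [0, -90, 0], 0.5], [[4.8, -10, 9.1], [0, -90, 0], 0.5], [[4.8, -10, 9.1], [0, -90, 0], 0.5], [[4.8, -10, 9.1], [0, -90, 0], 0.5], [[4.8, -10, 9.1], [0, -90, 0], 0.5], [[4.8, -10, 9.1], [0, -90, 0], 0.5], [[4.8, -10, 9.1], [0, -90, 0], 0.5], [[4.8, -10, 9.1], [0, -90, 0], 0.5], [[4.8, -10, 9.1], [0, -90, 0], 0.5], [[4.8, -10, 9.1], [0, -90, 0], 0.5], [[4.8, -10, 9.1], [0, -90, 0], 0.5], [[4.8, -10, 9.1], [0, -90, 0], 0.5]]'

```text
time: 5.43
tool_pos: [0.4902, -0.3096, 0.1055]
orientation: [[-0.081, -0.001, 0.997], [-0.997, 0.001, -0.081], [-0.001, -1.0, -0.001]]
ft_force: [-0.2, -0.3, -0.3]
width: 0.0229
```

Run:
```python
from h import *
a=imaging.get_image('top')[:,:,::-1];b=imaging.get_image('side')[:,:,::-1];cv2.imwrite('pics/top1.png',a);cv2.imwrite('pics/side1.png',b)
cv2.imwrite('pics/c5.png',np.vstack([crop(a,250,190,132,50,6),crop(b,255,180,132,50,6)]))
s=env.state();print(s['time'],s['tool_pos'])
```

```text
5.5333 [ 0.49021808 -0.30976746  0.10571447]
```

View pics/c5.png

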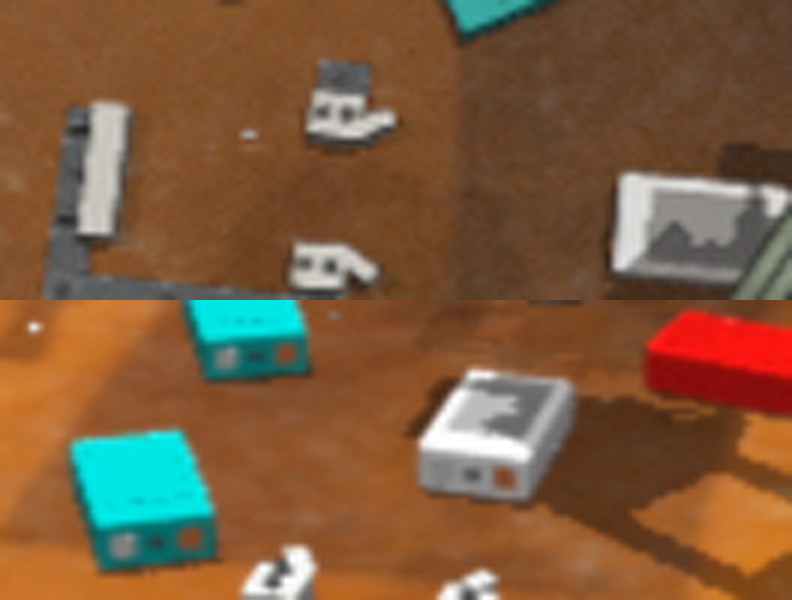

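The cell's top front corners are at about (620,173) and (613,270) in the 6x top crop, with the far edge running to (787,187). I'll measure it in gauge coordinates.

Run:
```python
from m import *
f=lambda p:[((x+.5)/6-.5+250,(y+.5)/6-.5+190) for x,y in p]
th=1.49;R=np.array([[np.cos(th),-np.sin(th)],[np.sin(th),np.cos(th)]])
w=(ray('top',f([(620,173),(613,270),(787,187),(740,285)]),.027)[:,:2]-[.515,.002])@R
print((w*1e3).round(1)); d=w[0]-w[2];print('yaw',np.arctan2(d[1],d[0])); d=w[1]-w[0];print(np.arctan2(-d[0],d[1]),np.linalg.norm(d))
d=w[1]-w[3];print(np.arctan2(d[1],d[0]))
ww=(ray('side',S([(420,453-300),(527,478-300),(574,380-300),(470,372-300)]),.027)[:,:2]-[.515,.002])@R
print((ww*1e3).round(1))
```

```text
[[-171.4  -27.1]
 [-172.2   30.9]
 [-270.6  -28.2]
 [-247.3   32.6]]
yaw 0.011139742762589798
0.013746280698150181 0.05807516708729442
-0.021843584305232974
[[-164.2  -27. ]
 [-151.2   33.6]
 [-274.    27.6]
 [-268.9  -29.7]]
```

Call:
servo_tool --moves '[[[0, 3, 0], [0, 0, 0], 0.5], [[0, 6, 0], [0, 0, 0], 0.5], [[0, 8, 0], [0, 0, 0], 0.5], [[0, 9.5, 0], [0, 0, 0], 0.5], [[0, 10, 0], [0, 0, 0], 0.5], [[0, 10, 0], [0, 0, 0], 0.5]]'

```text
time: 6.03
tool_pos: [0.4895, -0.3093, 0.0047]
orientation: [[-0.08, -0.003, 0.997], [-0.997, 0.002, -0.08], [-0.001, -1.0, -0.003]]
ft_force: [-0.7, -0.3, -0.5]
width: 0.0228
```

Call:
servo_tool --moves '[[[-0.5, 0, 0], [0, 0, 0], 0.5], [[-1.1, 0, 0], [0, 0, 0], 0.5], [[-1.7, 0, 0], [0, 0, 0], 0.5], [[-2.2, 0, 0], [0, 0, 0], 0.5], [[-2.7, 0, 0], [0, 0, 0], 0.5], [[-3.3, 0, 0], [0, 0, 0], 0.5], [[-4, 0, 0], [0, 0, 0], 0.5], [[-4.8, 0, 0], [0, 0, 0], 0.5], [[-5.6, 0, 0], [0, 0, 0], 0.5], [[-6.4, 0, 0], [0, 0, 0], 0.5], [[-7.2, 0, 0], [0, 0, 0], 0.5], [[-8, 0, 0], [0, 0, 0], 0.5], [[-8.8, 0, 0], [0, 0, 0], 0.5], [[-9.6, 0, 0], [0, 0, 0], 0.5], [[-10.4, 0, 0], [0, 0, 0], 0.5], [[-11.2, 0, 0], [0, 0, 0], 0.5], [[-12, 0, 0], [0, 0, 0], 0.5], [[-12.6, 0, 0], [0, 0, 0], 0.5], [[-13, 0, 0], [0, 0, 0], 0.5], [[-13, 0, 0], [0, 0, 0], 0.5]]'

```text
time: 7.7
tool_pos: [0.5001, -0.1787, 0.0056]
orientation: [[-0.079, -0.001, 0.997], [-0.997, 0.002, -0.079], [-0.001, -1.0, -0.001]]
ft_force: [-0.6, -0.3, 0.2]
width: 0.0229
```

Run:
```python
from h import *
a=imaging.get_image('top')[:,:,::-1];b=imaging.get_image('side')[:,:,::-1];cv2.imwrite('pics/top2.png',a);cv2.imwrite('pics/side2.png',b)
cv2.imwrite('pics/c6.png',np.vstack([crop(a,250,190,110,50,6),crop(b,265,200,110,50,6)]))
s=env.state();print(s['time'],s['tool_pos'],s['ft_force'])
```

```text
7.8 [ 0.4996959  -0.17907082  0.00530439] [-0.36045459  0.62983812 -1.07505447]
```

View pics/c6.png

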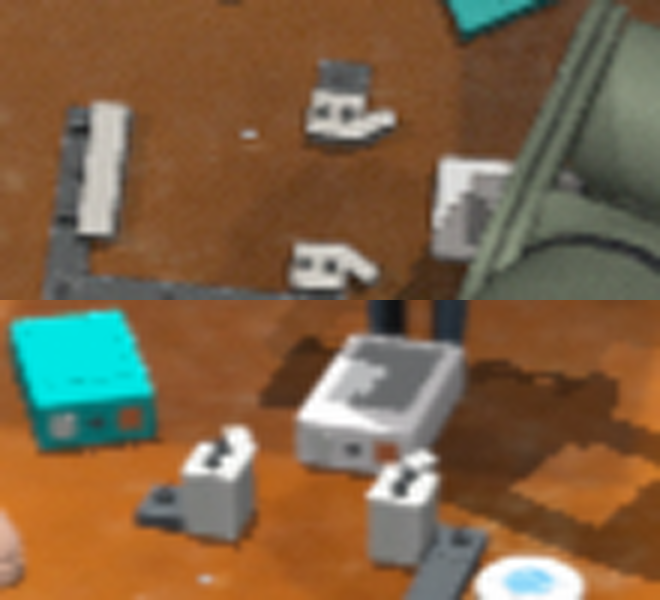

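The cell's front top corners are at about (440,157) and (434,256) in the crop, and it's near the gap's axis.

Run:
```python
from m import *
f=lambda p:[((x+.5)/6-.5+250,(y+.5)/6-.5+190) for x,y in p]
th=1.49;R=np.array([[np.cos(th),-np.sin(th)],[np.sin(th),np.cos(th)]])
g=lambda n,p,z:((((ray(n,p,z)[:,:2]-[.515,.002])@R)*1e3).round(1))
print(g('top',f([(440,157),(434,256),(510,162)]),.027))
print('blocks',g('top',f([(307,132),(292,242),(361,133),(340,244)]),.034))
```

```text
[[ -64.   -26.5]
 [ -66.4   32.8]
 [-105.8  -27.5]]
blocks [[ 15.8 -32.7]
 [ 17.4  33.5]
 [-16.2 -35.2]
 [-10.9  31.9]]
```

Call:
servo_tool --moves '[[[-0.5, 0, 0], [0, 0, 0], 0.5], [[-1, 0, 0], [0, 0, 0], 0.5], [[-1.5, 0, 0], [0, 0, 0], 0.5], [[-2, 0, 0], [0, 0, 0], 0.5], [[-2.4, 0, 0], [0, 0, 0], 0.5], [[-2.8, 0, 0], [0, 0, 0], 0.5], [[-3.2, 0, 0], [0, 0, 0], 0.5], [[-3.6, 0, 0], [0, 0, 0], 0.5], [[-4, 0, 0], [0, 0, 0], 0.5], [[-4.4, 0, 0], [0, 0, 0], 0.5], [[-4.8, 0, 0], [0, 0, 0], 0.5], [[-5.2, 0, 0], [0, 0, 0], 0.5], [[-5.6, 0, 0], [0, 0, 0], 0.5], [[-6, 0, 0], [0, 0, 0], 0.5], [[-6.4, 0, 0], [0, 0, 0], 0.5], [[-6.8, 0, 0], [0, 0, 0], 0.5], [[-7.2, 0, 0], [0, 0, 0], 0.5], [[-7.6, 0, 0], [0, 0, 0], 0.5]]'

```text
time: 9.3
tool_pos: [0.5067, -0.1041, 0.006]
orientation: [[-0.079, 0.0, 0.997], [-0.997, -0.0, -0.079], [0.0, -1.0, 0.0]]
ft_force: [0.0, -2.2, -2.1]
width: 0.0228
```

Call:
servo_tool --moves '[[[-0.5, 0, 0], [0, 0, 0], 0.5], [[-1, 0, 0], [0, 0, 0], 0.5], [[-1.5, 0, 0], [0, 0, 0], 0.5], [[-2, 0, 0], [0, 0, 0], 0.5], [[-2.5, 0, 0], [0, 0, 0], 0.5], [[-3, 0, 0], [0, 0, 0], 0.5], [[-3.5, 0, 0], [0, 0, 0], 0.5], [[-4, 0, 0], [0, 0, 0], 0.5], [[-4.5, 0, 0], [0, 0, 0], 0.5], [[-5, 0, 0], [0, 0, 0], 0.5], [[-5.5, 0, 0], [0, 0, 0], 0.5], [[-6, 0, 0], [0, 0, 0], 0.5], [[-6.5, 0, 0], [0, 0, 0], 0.5], [[-7, 0, 0], [0, 0, 0], 0.5], [[-7.5, 0, 0], [0, 0, 0], 0.5], [[-8, 0, 0], [0, 0, 0], 0.5], [[-8.4, 0, 0], [0, 0, 0], 0.5], [[-8.8, 0, 0], [0, 0, 0], 0.5], [[-9.2, 0, 0], [0, 0, 0], 0.5], [[-9.6, 0, 0], [0, 0, 0], 0.5]]'

```text
time: 10.97
tool_pos: [0.5143, -0.0085, 0.006]
orientation: [[-0.079, 0.0, 0.997], [-0.997, -0.0, -0.079], [0.0, -1.0, 0.0]]
ft_force: [-0.6, -2.0, 0.5]
width: 0.0227
```

Run:
```python
from h import *
b=imaging.get_image('side')[:,:,::-1];cv2.imwrite('pics/side3.png',b)
cv2.imwrite('pics/c7.png',crop(b,265,200,110,80,6))
s=env.state();print(s['time'],s['tool_pos'],s['ft_force'])
```

```text
11.0167 [ 0.51434671 -0.00782689  0.00596821] [ 0.36781007  0.01250354 -0.22791548]
```

View pics/c7.png

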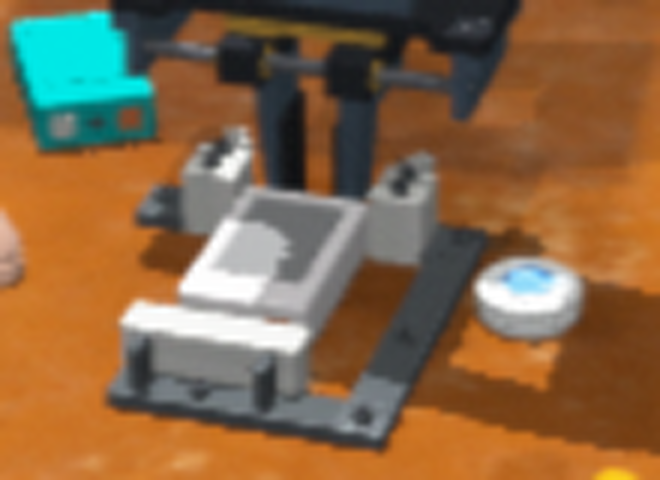

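The cell is in the gap, square, and about 2 cm from the plate. I'll creep until contact.

Call:
servo_tool --moves '[[[-0.3, 0, 0], [0, 0, 0], 0.5], [[-0.6, 0, 0], [0, 0, 0], 0.5], [[-0.9, 0, 0], [0, 0, 0], 0.5], [[-1.1, 0, 0], [0, 0, 0], 0.5], [[-1.3, 0, 0], [0, 0, 0], 0.5], [[-1.4, 0, 0], [0, 0, 0], 0.5], [[-1.5, 0, 0], [0, 0, 0], 0.5], [[-1.6, 0, 0], [0, 0, 0], 0.5], [[-1.6, 0, 0], [0, 0, 0], 0.5]]'

```text
time: 11.77
tool_pos: [0.5155, 0.0073, 0.006]
orientation: [[-0.079, 0.0, 0.997], [-0.997, 0.0, -0.079], [-0.0, -1.0, 0.0]]
ft_force: [0.1, -2.8, 0.7]
width: 0.0229
```

Call:
servo_tool --moves '[[[-0.1, 0, 0], [0, 0, 0], 0.5], [[-0.2, 0, 0], [0, 0, 0], 0.5], [[-0.2, 0, 0], [0, 0, 0], 0.5]]'

```text
time: 12.02
tool_pos: [0.5157, 0.0093, 0.006]
orientation: [[-0.079, 0.0, 0.997], [-0.997, 0.0, -0.079], [-0.0, -1.0, 0.0]]
ft_force: [-0.7, -2.9, 1.7]
width: 0.0228
```

Call:
servo_tool --moves '[[[-0.1, 0, 0], [0, 0, 0], 0.5], [[-0.2, 0, 0], [0, 0, 0], 0.5], [[-0.2, 0, 0], [0, 0, 0], 0.5]]'

```text
time: 12.27
tool_pos: [0.5157, 0.01, 0.006]
orientation: [[-0.078, -0.0, 0.997], [-0.997, -0.002, -0.078], [0.002, -1.0, 0.0]]
ft_force: [-0.9, -8.1, 1.5]
width: 0.0226
```

Call:
servo_tool --moves '[[[-0.1, 0, 0], [0, 0, 0], 0.5], [[-0.1, 0, 0], [0, 0, 0], 0.5]]'

```text
time: 12.43
tool_pos: [0.5157, 0.0101, 0.006]
orientation: [[-0.078, -0.0, 0.997], [-0.997, -0.004, -0.078], [0.004, -1.0, -0.0]]
ft_force: [-0.9, -12.4, 1.0]
width: 0.0227
```

Call:
servo_tool --moves '[[[-0.1, 0, 0], [0, 0, 0], 0.5], [[-0.1, 0, 0], [0, 0, 0], 0.5]]'

```text
time: 12.6
tool_pos: [0.5157, 0.0101, 0.0061]
orientation: [[-0.077, -0.001, 0.997], [-0.997, -0.005, -0.077], [0.005, -1.0, -0.0]]
ft_force: [-0.4, -16.3, 2.3]
width: 0.0225
```

Firm contact: the TCP has stopped at y = 0.0101 and the force has risen to 16 N. Now I'll back off along the axis and lift clear.

Call:
servo_tool --moves '[[[0.4, 0, 0], [0, 0, 0], 0.5], [[0.8, 0, 0], [0, 0, 0], 0.5], [[1.6, 0, 0], [0, 0, 0], 0.5], [[3, 0, 0], [0, 0, 0], 0.5], [[5, 0, 0], [0, 0, 0], 0.5], [[7, 0, 0], [0, 0, 0], 0.5], [[8, -3, 0], [0, 0, 0], 0.5], [[8, -7, 0], [0, 0, 0], 0.5], [[10, -11, 0], [0, 0, 0], 0.5], [[14, -15, 0], [0, 0, 0], 0.5], [[18, -18, 0], [0, 0, 0], 0.5], [[22, -18, 0], [0, 0, 0], 0.5], [[26, -18, 0], [0, 0, 0], 0.5], [[30, -18, 0], [0, 0, 0], 0.5], [[34, -18, 0], [0, 0, 0], 0.5], [[34, -18, 0], [0, 0, 0], 0.5], [[34, -18, 0], [0, 0, 0], 0.5], [[34, -18, 0], [0, 0, 0], 0.5]]'

```text
time: 14.1
tool_pos: [0.4886, -0.3256, 0.1854]
orientation: [[-0.081, -0.0, 0.997], [-0.997, 0.002, -0.081], [-0.002, -1.0, -0.001]]
ft_force: [-0.6, 1.0, 0.3]
width: 0.0226
```

Run:
```python
from h import *
a=imaging.get_image('top')[:,:,::-1];b=imaging.get_image('side')[:,:,::-1];cv2.imwrite('pics/top4.png',a);cv2.imwrite('pics/side4.png',b)
cv2.imwrite('pics/c8.png',np.vstack([crop(a,250,190,110,50,6),crop(b,265,205,110,50,6)]))
a0=cv2.imread('pics/top0.png');d=cv2.absdiff(a,a0).max(2)
d=d[60:300,190:330]>40; n,l,st,c=cv2.connectedComponentsWithStats(d.astype('uint8'));print('top changes left part',[(s[0]+190,s[1]+60,s[2],s[3]) for s in st[1:] if s[4]>8])
s=env.state();print(s['time'],s['tool_pos'],s['ft_force'])
```

```text
top changes left part [(np.int32(269), np.int32(211), np.int32(30), np.int32(20)), (np.int32(318), np.int32(272), np.int32(12), np.int32(20)), (np.int32(291), np.int32(288), np.int32(8), np.int32(4)), (np.int32(295), np.int32(293), np.int32(15), np.int32(7))]
14.2 [ 0.48898946 -0.32414416  0.18567964] [ 0.09257837 -0.07218926 -0.81080535]
```

View pics/c8.png

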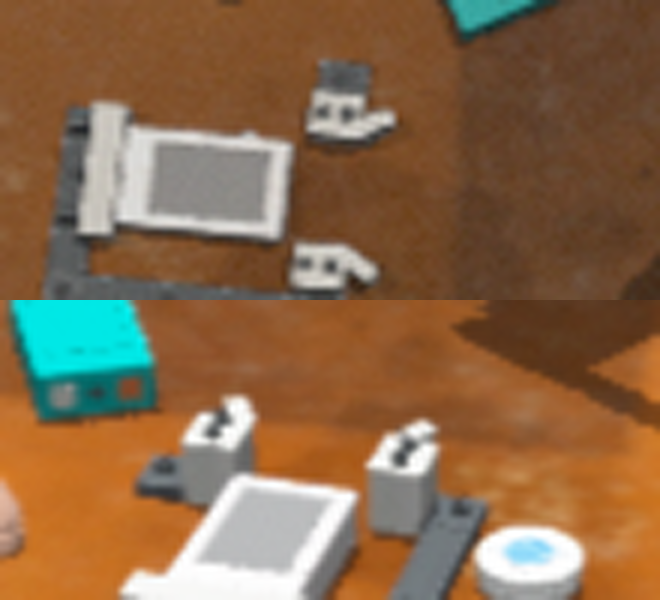

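View pics/top4.png

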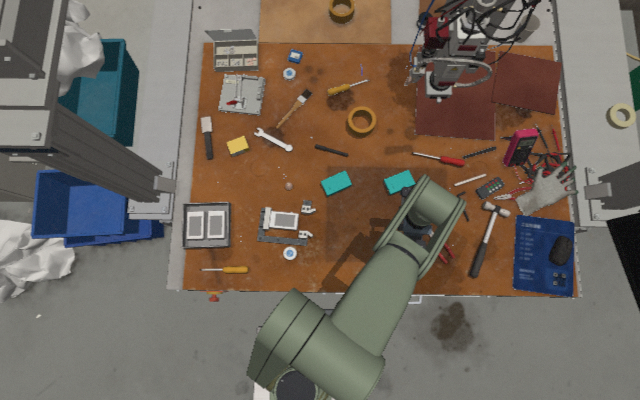

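The cell lies against the plate at (120,185) crop px. Its trailing edge, (293,143) to (280,240), is past the blocks and parallel to the plate within pixel noise. Nothing else changed on the gauge side of the top view except the arm's outline, and the hand is 18 cm up.

Run:
```python
from m import *
f=lambda p:[((x+.5)/6-.5+250,(y+.5)/6-.5+190) for x,y in p]
th=1.49;R=np.array([[np.cos(th),-np.sin(th)],[np.sin(th),np.cos(th)]])
print((((ray('top',f([(293,143),(280,240),(143,128)]),.027)[:,:2]-[.515,.002])@R)*1e3).round(1))
from bench import close_job
print(close_job())
```

```text
[[ 24.1 -26.5]
 [ 25.3  32.1]
 [114.4 -27. ]]
the job is handed in; nothing more can be done
None
```

The cell went right through the gauge and is home against the stop plate, and the job is handed in. I slid it sideways onto the gauge's centre line, then pushed it on its trailing end with both fingers held part-open. It was never pinched or lifted.

- **Through the gap:** the push force stayed at about 2–3 N in the readings I took, so I saw no sign of swelling.
- **At the stop:** the fingers stopped moving and the force climbed to 16 N, which is firm contact.
- **Final picture:** the trailing corners are at gauge x of 24.1 and 25.3 mm, where 25 mm is expected. The cell looks square within pixel accuracy (about 1°) and roughly 3 mm off centre across the gauge.
- **Other objects:** on the gauge side of the top view, the cell and the arm's outline were the only changes. The pliers and the red block were partly hidden by the arm in that last picture. The fingers did not work near the pliers, and passed a few centimetres from the red block.
- **Finish:** the hand ended about 18 cm above the worktop, touching nothing, at 14.2 s.

My side-view corner readings disagreed with the top view by up to 1–2 cm along the cell, because the corners were hard to pick out there. I relied on the top view and the contact force instead.

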